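Shim the wobbly microscope

ROBOT

A 6-joint arm with a two-finger parallel gripper is mounted at the origin on the work surface. World frame = base frame: x ahead of the robot, y to its left, z up, the work surface at z = 0. Lengths are in m, angles in rad, forces in N, time in s.
With the tool pointing down it reaches from about 0.25 to 0.775 m from the base axis. Payload 4 kg.
Tool frame: the origin (TCP) lies on the centre line of the jaws, within the pads' length; the fingertips stand 17 mm ahead of it and the grasp point (between the pads) lies 2 mm behind it; z points along the fingers, y is the line along which they close (so a half turn about z gives the same grasp; the last joint's range is limited). The gripper opens to 94 mm and grips with 3 to 60 N. Pads are 16 mm wide; open, the fingers measure 119 mm over their backs; the gripper's body (75 mm by 177 mm) begins 78 mm behind the grasp point.
Start: joints at [1.094, 0.087, 1.371, -0, 1.684, -0.103], TCP at [0.201, 0.512, 0.202] pointing down, gripper open.
Joint ranges: [-3.1, 3.1], [-0.76, 2.03], [0.27, 2.55], [-1.08, 4.22], [0.17, 2.65], [-2.57, 2.57]. Speed limits (rad/s): [2.79, 2.79, 3.14, 3.14, 3.14, 3.14].

INTERFACE

Orientations are given as [roll, pitch, yaw] about the fixed x, y, z axes, in that order (R = Rz(yaw) Ry(pitch) Rx(roll)).
In Python, from bench import robot gives the robot as it stands.
- The arm moves only by the tool servo_tool, never from a script. Its argument "plan" is a list of rows, each a list of 7 numbers: the shift along the tool's x, y, z normalised to -1 to 1, where 1 is 0.1 m, then the turn, a rotation vector about the tool's x, y, z normalised to -1 to 1, where 1 is pi/2 rad, then the finger opening in mm, from 0 to 94. In form: [[x, y, z, ax, ay, az, gripper], ...]. A call has 1 to 12 rows; each row is the pose to reach, as a shift and turn from the pose commanded when the call began, along the tool's axes at that moment; what a row does not reach only later rows make up. A row lasts 1/12 s, in which the tool goes at most 41.7 mm and 7.16 degrees, less where a joint would pass 70% of its speed; a pose out of reach is approached as far as the arm can. A call with a number of a shift or a turn outside -1 to 1 is refused whole. A call with a gripper value outside its range is refused whole. The fingers move at their own pace and stop on an object; the grip force is fixed at half the most. Time passes only in rows, so rows that repeat a pose let the fingers close. It gives the time, the measured TCP pose, the force, the opening and the grip force at its end, in the units of the state.
- robot.get_obs(): the state, without advancing time (a new reading comes with each control period).
- robot.snapshot(name): name is "side" or "top"; returns the picture (400x640x3 uint8, red, green, blue); there is no depth.
- robot.camera_params(name): a dict with "camera_matrix" (3x3 intrinsics, pixels), "rvec" (rotation vector, rad) and "tvec" (3), from world to camera coordinates, as OpenCV has them. Camera axes: x right, y down, z forward; pixel columns grow to the right and rows downward; lengths in m; the calibration is good to about 2 mm. A picture is of the moment at which its call begins. camera_params takes no time and is no camera call.
- robot.close_job(): hands the job in; it is judged then, once.
Trained networks look in the newest picture that a camera, given by its name, has taken for a name from the list of things; names that differ only in an ending like _2 or _b are one class to them, and where a whole thing is asked for, a point or a joint stands for the part that bears it (a point fixed in the world has none). Each returns a list of dicts, best first, with "conf" (0 to 1); they miss things now and then, are a little off and sometimes report something else, mostly with a low value. They report only what shows in the picture. A call takes as long as a camera call. They do not tell look-alikes from the thing itself.
- robot.find_in(thing, camera): "extent" ([centre column, centre row, width, height] in pixels, round what is visible of it).
The state is a dict: "time": time; "joint_positions": joint angles; "qvel": joint speeds; "joint_torque": joint torques, N m; "tool_pos": TCP position; "ee_rot": TCP orientation; "wrist_force": force on the tool from outside, world axes, zero at the start; "wrist_torque": the same for the moment, N m; "width": finger opening in m; "finger_force": force on a finger pad.
Only numpy, scipy, OpenCV 4.12 (cv2) and the standard library are available. Lean on these libraries where they do the work, as an engineer would, in place of code of your own. Each camera call takes 0.05 s, during which the arm holds its last target. There are 200 camera calls.

TASK

The inspection microscope rocks because the foot at one corner of its base is too short and hangs in the air. With the fingertips, push the wedge shim along the desk, thin edge first, under that foot until it is snug and carries the foot, so that the microscope stands level and no longer rocks. Do not pick up the wedge, do not shove the microscope out of place or jack it up, leave the other things on the desk alone, and let go of the wedge at the end.

Things in the scene. Friction and masses are not known exactly. Their poses are not given: they have to be found in the camera images.
- microscope: Inspection microscope, loose, 2.2 to 3.1 kg: white base plate 180 (x) x 220 (y) x 14 mm, underside 18 mm above the desk, a 300 mm column near its (-x, -y) corner and a camera head over its centre. Origin: at desk height under the plate's centre, z up. Feet 20 mm in diameter at x = +-72, y = +-92 mm: three are 18 mm tall, the one at (+72, +92) only 10 mm.
- short_foot (a point): Centre of the flat underside of the short foot (20 mm in diameter), at (72, 92, 8) mm in the microscope's frame, 18 mm in from both plate edges; it hangs 8 mm above the desk at the start. Axes as the microscope's. The wedge starts beyond the plate's +y edge, 20 to 70 mm from it, up to 15 mm off line and 7 degrees askew, thin edge towards the foot.
- wedge: Plain wooden wedge shim, 40 to 85 g, loose: 110 long (x) x 36 wide (y), flat underside, top sloping evenly from 2 mm at the thin edge (+x end) to 16 mm at the thick end (-x end). Origin: centre of the underside, z up. 47 mm from the thin edge it is 8 mm thick and meets the foot's outer rim.
- thick_end (a point): Middle of the wedge's flat upright thick end face, 8 mm above the desk, at (-55, 0, 8) mm in the wedge's frame. The wedge slides with less than 1 N of push; snug under the foot it resists with 3 to 8 N, and pushing harder (from 9 to 15 N, by weight and friction) shoves the whole microscope along or jacks it up. It stays where it is left.
- calipers: Bystander: calipers lying on the desk to the right of the microscope, 150 mm long, up to 13 mm high. Origin: underside, near the middle.
- tube: Bystander: cardboard tube standing on the desk, 44 mm in diameter, 100 mm tall. Origin: centre of its underside.
- jar: Bystander: small closed jar, 52 mm in diameter, 60 mm tall. Origin: centre of its underside.
- screwdriver: Bystander: screwdriver lying on the desk. Origin: underside, near the middle.
Things that resemble listed ones, but are neither listed nor needed, are in the scene too. There is more than one size of the wedge; the job needs the smallest.

How it is judged:
At the end, for the whole second after the job is handed in: The wedge lies flat on the desk under the short foot (the foot's centre over the wedge), carries it with more than 1 N, the microscope is level within 0.012 rad (0.7 degrees) and within 15 mm of where it stood, and both are at rest (contact force between wedge and microscope above 1 N and x of short_foot in the frame of wedge between -0.045 and 0.04 m and y of short_foot in the frame of wedge between -0.018 and 0.018 m and angle between microscope's own z axis and vertical below 0.012 rad and angle between wedge's own z axis and vertical below 0.02 rad and height (world z) of wedge below 0.003 m and distance of microscope from where it was at the start of the episode below 0.015 m and linear speed of each of wedge, microscope below 0.005 m/s); the robot touches nothing.
It fails at once if the wedge is lifted off the desk or tipped (height (world z) of wedge above 0.01 m or angle between wedge's own z axis and vertical above 0.2 rad).
It fails at once if the microscope is shoved more than 20 mm or tipped more than 2.5 degrees (distance of microscope from where it was at the start of the episode above 0.02 m or angle between microscope's own z axis and vertical above 0.044 rad).
It fails at once if a bystander is moved more than 15 mm (distance of any of calipers, tube, jar, screwdriver from where it was at the start of the episode above 0.015 m).
It also fails if it takes over 48 s, if anything falls off the work surface, if the arm or the gripper's body presses on something with over 40 N, if the wrist force passes 120 N, or if a joint passes its speed limit or range.

## Working session

There is one attempt and no reset: what is moved stays moved. The work goes in short steps, Python scripts to look and compute and a tool call to move; the robot and the scene stay as the last step left them, time stands still between calls to the robot, and variables do not carry over. Pictures are saved under pics/ and viewed, at most 13 in all, crops included, and the job is handed in when it is done.

Besides the shell and the picture viewer there is one more tool, called after "Emit:" as name([rows], argument=value, ...), one row to a line, values as JSON. servo_tool: Moves the arm, as the interface text tells. Scaled input: -1 to 1 covers 0.1 m each way for a shift and pi/2 rad each way for a turn. Its arguments: {"type":"object","properties":{"plan":{"type":"array","items":{"type":"array","items":{"type":"number"}}}},"required":["plan"]}

```bash
mkdir -p pics; cat > h.py <<'E'
import numpy as np, cv2
from bench import robot
def cam(n):
    p=robot.camera_params(n); K=np.array(p["camera_matrix"],float); R=cv2.Rodrigues(np.array(p["rvec"],float))[0]; t=np.array(p["tvec"],float).ravel(); return K,R,t
def w(n,u,v,z=0.):
    K,R,t=cam(n); d=R.T@np.linalg.solve(K,[u,v,1.]); c=-R.T@t; return c+d*(z-c[2])/d[2]
def pix(n,P):
    K,R,t=cam(n); q=(K@(R@np.atleast_2d(P).T+t[:,None])).T; return q[:,:2]/q[:,2:]
def snap(n,f):
    im=robot.snapshot(n); cv2.imwrite(f"pics/{f}.png",im[...,::-1]); return im
E
python3 - <<'E'
from h import *
for n in("top","side"):
    snap(n,n+"0"); K,R,t=cam(n); print(n,K[0,0],-R.T@t)
    for th in["wedge","microscope","short_foot","calipers","tube","jar","screwdriver"]:
        for d in robot.find_in(th,n): print(th,round(d["conf"],2),np.round(d["extent"]),np.round(w(n,*d["extent"][:2]),3))
o=robot.get_obs();print(o["time"],o["tool_pos"],o["ee_rot"],o["width"],o["wrist_force"])
E
```

```text
top 454.6936142704954 [0.28818808 0.04057347 1.42965915]
wedge 0.87 [301. 258.  51.  37.] [0.428 0.108 0.   ]
wedge 0.65 [319. 211.  35.  23.] [0.579 0.057 0.   ]
wedge 0.57 [285. 165.  37.  48.] [0.73  0.173 0.   ]
microscope 0.78 [378. 245.  86.  80.] [ 0.475 -0.135  0.   ]
short_foot 0.61 [378. 245.  86.  74.] [ 0.474 -0.135  0.   ]
calipers 0.56 [458. 238.  32.  48.] [ 0.503 -0.386  0.   ]
tube 0.66 [369. 160.  18.  22.] [ 0.756 -0.103  0.   ]
jar 0.63 [407. 177.  19.  23.] [ 0.7   -0.228  0.   ]
screwdriver 0.7 [207. 217.  20.  28.] [0.55  0.413 0.   ]
side 395.24074141325974 [0.56301195 0.88677364 0.87994488]
wedge 0.96 [373. 236.  43.  31.] [0.427 0.12  0.   ]
wedge 0.64 [268. 249.  57.  34.] [0.728 0.179 0.   ]
wedge 0.54 [321. 220.  24.  30.] [0.582 0.059 0.   ]
microscope 0.61 [362. 148.  75. 118.] [ 0.44  -0.314  0.   ]
short_foot 0.88 [362. 147.  80. 116.] [ 0.44  -0.319 -0.   ]
short_foot 0.54 [337. 141.  20.   6.] [ 0.533 -0.353  0.   ]
calipers 0.51 [337. 140.  21.   7.] [ 0.533 -0.36   0.   ]
tube 0.81 [278. 172.  18.  30.] [ 0.736 -0.163  0.   ]
jar 0.6 [291. 157.  16.  20.] [ 0.697 -0.247 -0.   ]
screwdriver 0.76 [316. 336.  71.  50.] [0.583 0.436 0.   ]
0.8 [0.20084293 0.51205808 0.20225392] [3.14140307e+00 3.75384073e-05 2.76779452e+00] 0.09418175191903194 [ 0.21039657 -0.7362788   0.68152854]
```

View pics/top0.png

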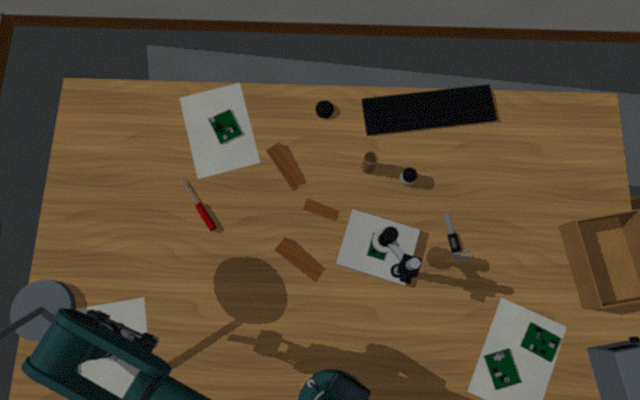

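View pics/side0.png

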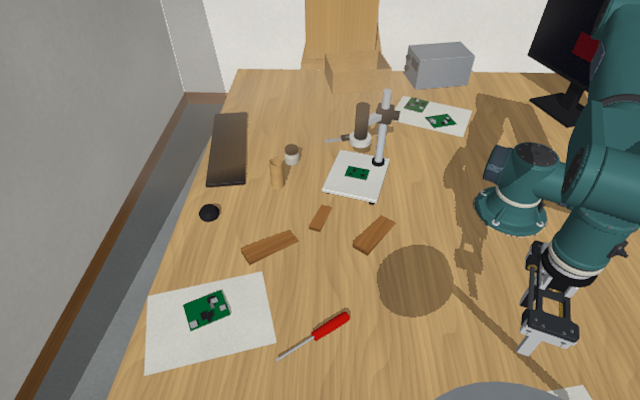

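The top view has three wedge candidates: (301,258), (321,210) and (285,165). The one at (321,210), side view (320,218), is the smallest. It also lies in line with the plate's far-left corner at about (352,211), where the short foot should be. I'll confirm this in an enlarged crop.

```bash
python3 - <<'E'
from h import *
a=cv2.imread("pics/top0.png")[185:305,270:430]; b=cv2.imread("pics/side0.png")[140:260,255:415]
f=lambda i:cv2.resize(i,None,fx=5,fy=5,interpolation=cv2.INTER_CUBIC)
cv2.imwrite("pics/ct.png",f(a)); cv2.imwrite("pics/cs.png",f(b))
E
```

```text
(no output)
```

View pics/ct.png

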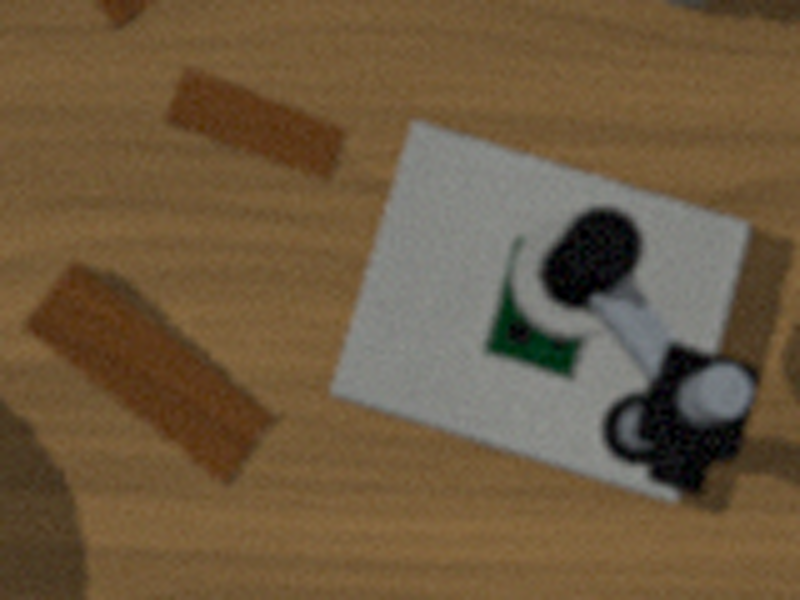

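View pics/cs.png

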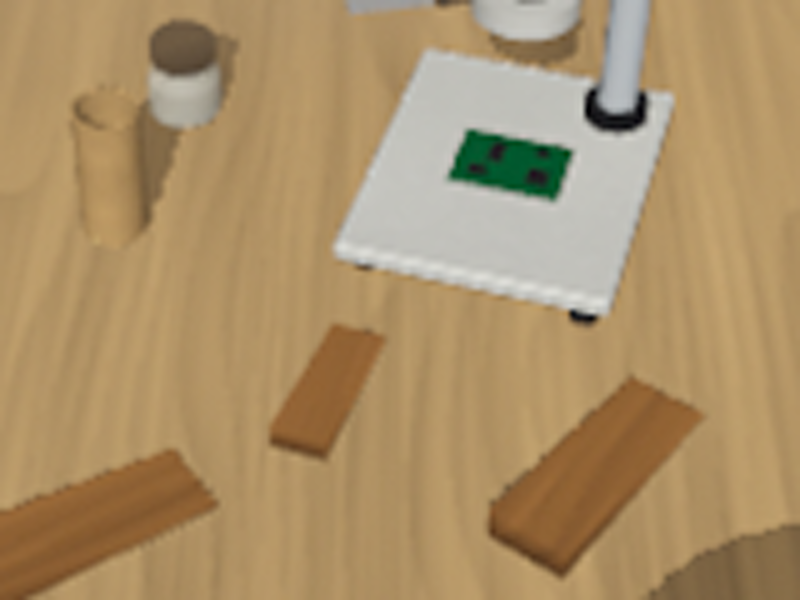

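The crops show a small wedge with its thin edge towards the plate corner and the thick end at crop (176,94), clearly shorter and thinner than the other two. The short foot shows in the side crop at (365,265). Next I fit both poses from the corners.

```bash
cat > fit.py <<'E'
from h import *
from scipy.optimize import least_squares
def fit(obs,x0):
    def pw(p,L): 
        c,s=np.cos(p[2]),np.sin(p[2]); L=np.array(L,float)
        return np.c_[p[0]+c*L[:,0]-s*L[:,1],p[1]+s*L[:,0]+c*L[:,1],L[:,2]]
    f=lambda p:np.concatenate([(pix(n,pw(p,L))-U).ravel() for n,L,U in obs])
    r=least_squares(f,x0,loss="soft_l1",x_scale=[.1,.1,1]); return r.x,np.round(f(r.x).reshape(-1,2),1)
E
python3 - <<'E'
from fit import *
T=lambda a:(np.array(a)+.5)/5-.5+[270,185]
S=lambda a:(np.array(a)+.5)/5-.5+[255,140]
h=.032
P=[[.09,.11,h],[.09,-.11,h],[-.09,.11,h]]
m,e=fit([("top",P,T([(412,120),(750,225),(332,393)])),("side",P+[[-.09,-.11,h]],S([(338,244),(430,50),(608,303),(672,95)]))],[.475,-.135,-.2])
print("mic",m,e.tolist())
a=[[-.055,.018,.016],[-.055,-.018,.016],[.055,.018,.002],[.055,-.018,.002]]
bst=[]
for y in(-1.8,):
    wd,e=fit([("top",a,T([(187,68),(165,120),(345,130),(333,180)])),("side",a,S([(272,436),(325,447),(335,325),(385,337)]))],[.58,.057,y]); print("wedge",wd,e.tolist())
R=lambda t:np.array([[np.cos(t),-np.sin(t)],[np.sin(t),np.cos(t)]])
foot=m[:2]+R(m[2])@[.072,.092]; print("foot",foot,"in wedge",R(wd[2]).T@(foot-wd[:2]))
te=wd[:2]+R(wd[2])@[-.055,0]; print("thick",te,"mic -y dir",m[2]-np.pi/2, "foot->wedge line wanted; wedge in mic", R(m[2]).T@(wd[:2]-m[:2]))
E
```

```text
mic [ 0.4667094  -0.12902085 -0.27762063] [[0.2, -0.1], [0.3, -0.2], [-0.8, 0.2], [-0.9, -0.0], [-0.7, -0.7], [0.7, 0.2], [0.9, -0.1]]
wedge [ 0.5823343   0.05123395 -1.8841538 ] [[-0.7, -0.1], [-0.2, -0.1], [0.1, -0.3], [-1.2, 0.1], [-0.2, -1.5], [0.7, -0.6], [-0.4, -0.5], [0.4, -0.1]]
foot [ 0.56116681 -0.06027641] in wedge [0.11260522 0.01423684]
thick [0.59928828 0.10355567] mic -y dir -1.848416954904298 foot->wedge line wanted; wedge in mic [0.06179555 0.205042  ]
```

Emit:
servo_tool([
  [-0.4,-0.2,0,0,0,0.08,94],
  [-0.8,-0.45,0,0,0,0.16,94],
  [-1,-0.54,0,0,0,0.24,94],
  [-1,-0.54,0,0,0,0.32,94],
  [-1,-0.54,0,0,0,0.4,94],
  [-1,-0.54,0,0,0,0.48,94],
  [-1,-0.54,0,0,0,0.56,94],
  [-1,-0.54,0,0,0,0.64,94],
  [-1,-0.54,0,0,0,0.72,94],
  [-1,-0.54,0,0,0,0.8,94],
  [-1,-0.54,0,0,0,0.88,94],
  [-1,-0.54,0,0,0,0.939,94],
])

```text
time: 1.8
tool_pos: [0.2742, 0.4252, 0.2023]
ee_rot: [3.141, -0.0, 1.287]
wrist_force: [-0.4, -0.0, -1.1]
width: 0.0942
finger_force: 0.0
```

Emit:
servo_tool([
  [-0.2,0.3,0,0,0,0,94],
  [-0.45,0.65,0,0,0,0,94],
  [-0.665,1,0,0,0,0,94],
])

```text
time: 2.05
tool_pos: [0.3517, 0.3337, 0.2024]
ee_rot: [3.141, -0.0, 1.296]
wrist_force: [0.4, 0.8, 0.1]
width: 0.0943
finger_force: 0.0
```

Emit:
servo_tool([
  [-0.2,0.3,0,0,0,0,94],
  [-0.45,0.65,0,0,0,0,94],
  [-0.665,1,0,0,0,0,94],
])

```text
time: 2.3
tool_pos: [0.4297, 0.242, 0.2026]
ee_rot: [3.141, -0.001, 1.294]
wrist_force: [0.5, 0.2, 0.1]
width: 0.0942
finger_force: 0.0
```

Emit:
servo_tool([
  [-0.2,0.3,0,0,0,0,94],
  [-0.45,0.65,0,0,0,0,94],
  [-0.665,1,0,0,0,0,94],
])

```text
time: 2.55
tool_pos: [0.5072, 0.151, 0.2026]
ee_rot: [3.141, -0.0, 1.293]
wrist_force: [0.7, 1.3, 0.3]
width: 0.094
finger_force: 0.0
```

Emit:
servo_tool([
  [-0.2,0.3,0,0,0,0,94],
  [-0.45,0.65,0,0,0,0,94],
  [-0.665,1,0,0,0,0,94],
  [-0.665,1,0,0,0,0,94],
  [-0.665,1,0,0,0,0,94],
])

```text
time: 2.97
tool_pos: [0.5851, 0.0595, 0.2011]
ee_rot: [-3.14, 0.0, 1.289]
wrist_force: [-1.3, -0.2, -0.5]
width: 0.0939
finger_force: 0.0
```

Emit:
servo_tool([
  [-0.085,0,0.35,0,0,0,94],
  [-0.085,0,0.7,0,0,0,94],
  [-0.085,0,1,0,0,0,94],
])

```text
time: 3.22
tool_pos: [0.5812, 0.0543, 0.1013]
ee_rot: [3.141, -0.001, 1.294]
wrist_force: [0.3, -0.6, -0.8]
width: 0.0941
finger_force: 0.0
```

Emit:
servo_tool([
  [0,0,0.25,0,0,0,94],
  [0,0,0.5,0,0,0,94],
  [0,0,0.7,0,0,0,94],
  [0,0,0.77,0,0,0,94],
  [0,0,0.77,0,0,0,94],
  [0,0,0.77,0,0,0,94],
])

```text
time: 3.72
tool_pos: [0.5821, 0.0541, 0.0261]
ee_rot: [3.141, -0.001, 1.294]
wrist_force: [0.1, -0.2, 0.6]
width: 0.0939
finger_force: 0.0
```

```bash
python3 - <<'E'
from h import *
im=snap("side","s1"); o=robot.get_obs(); print(o["tool_pos"],o["wrist_force"],o["width"])
cv2.imwrite("pics/cs1.png",cv2.resize(im[140:260,255:415,::-1],None,fx=5,fy=5,interpolation=cv2.INTER_CUBIC))
E
```

```text
[0.58300812 0.05386128 0.02708028] [0.39677014 0.73064882 0.18633798] 0.09373595279683226
```

View pics/cs1.png

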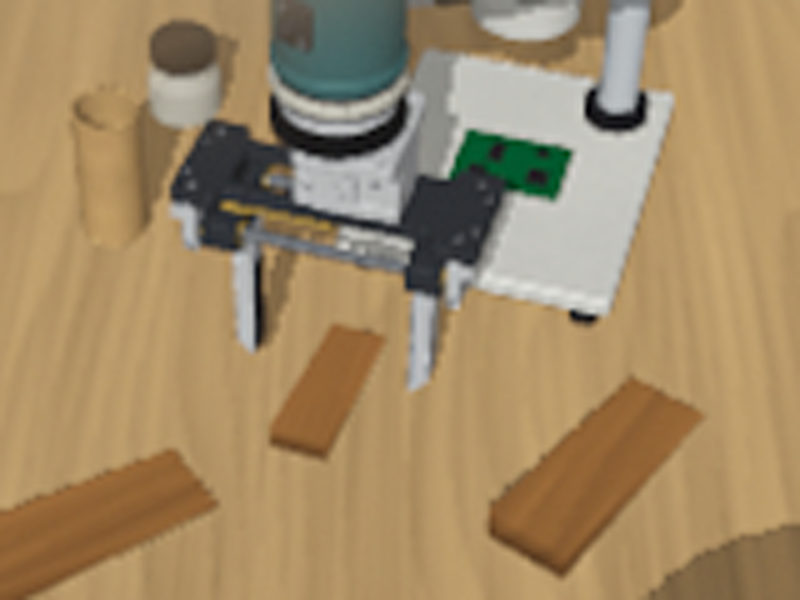

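The fingers straddle the wedge: tips at crop (250,345) and (418,385), wedge centre at (330,390). Next I lower a little more and narrow the fingers loosely to align the wedge without gripping it. Then I slide it 10 mm onto the foot's line.

Emit:
servo_tool([
  [0.05,0,0.06,0,0,0,94],
  [0.05,0,0.06,0,0,0,94],
  [0.05,0,0.06,0,0,0,60],
  [0.05,0,0.06,0,0,0,48],
  [0.05,0,0.06,0,0,0,40],
  [0.05,0,0.06,0,0,0,39],
  [0.05,0,0.06,0,0,0,39],
  [0.05,0,0.06,0,0,0,39],
  [0.05,0,0.06,0,0,0,39],
])

```text
time: 4.52
tool_pos: [0.5834, 0.0579, 0.0192]
ee_rot: [-3.142, -0.0, 1.293]
wrist_force: [-0.6, -0.8, -0.1]
width: 0.0506
finger_force: 0.0
```

Emit:
servo_tool([
  [0,0.02,0,0,0,0,39],
  [0,0.04,0,0,0,0,39],
  [0,0.06,0,0,0,0,39],
  [0,0.08,0,0,0,0,39],
  [0,0.1,0,0,0,0,39],
  [0,0.1,0,0,0,0,39],
  [0,0.1,0,0,0,0,39],
  [0,0.1,0,0,0,0,39],
])

```text
time: 5.18
tool_pos: [0.593, 0.0553, 0.0191]
ee_rot: [-3.141, -0.0, 1.293]
wrist_force: [0.6, 0.0, 0.9]
width: 0.0392
finger_force: 0.0
```

Emit:
servo_tool([
  [0,0,0,0,0,0,60],
  [0,0,0,0,0,0,70],
  [0,0,0,0,0,0,70],
  [0,0,-0.3,0,0,0,70],
  [0,0,-0.6,0,0,0,40],
  [0.4,0,-0.6,0,0,0,20],
  [0.8,0,-0.6,0,0,0,0],
  [0.8,0,-0.6,0,0,0,0],
  [0.8,0,-0.6,0,0,0,0],
])

```text
time: 5.93
tool_pos: [0.615, 0.1339, 0.0791]
ee_rot: [-3.142, 0.0, 1.296]
wrist_force: [0.1, -0.0, 0.6]
width: 0.0359
finger_force: 0.0
```

```bash
python3 - <<'E'
from h import *
im=snap("side","s2"); o=robot.get_obs(); print(o["tool_pos"],o["wrist_force"],o["width"])
a=im[140:260,255:415,::-1]; b=snap("top","t2")[185:305,270:430,::-1]
f=lambda i:cv2.resize(i,None,fx=5,fy=5,interpolation=cv2.INTER_CUBIC)
cv2.imwrite("pics/cs2.png",f(a))
E
```

```text
[0.61462507 0.13258477 0.07877017] [ 0.75342075 -0.28172918 -0.86212329] 0.031819041664355806
```

View pics/cs2.png

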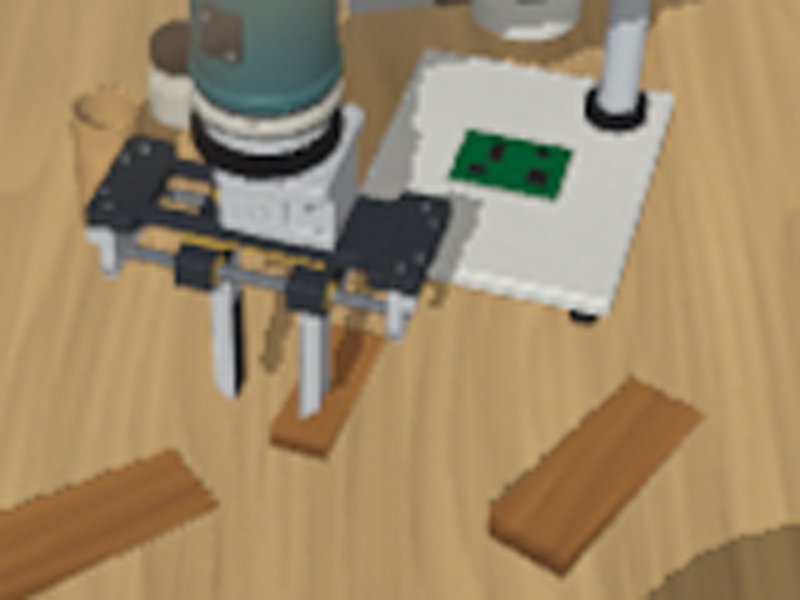

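```bash
python3 - <<'E'
from h import *
o=robot.get_obs(); p=np.array(o["tool_pos"]); y=np.array([.962,-.274,0])
tip=p-[0,0,.017]
C=lambda P,ofs:np.round((pix("side",P)-ofs+.5)*5-.5)
print("tips",C([tip+y*.017,tip-y*.017],[255,140]).tolist())
ims=[cv2.resize(cv2.imread(f"pics/{n}.png")[195:240,300:345],None,fx=8.5,fy=8.5,interpolation=cv2.INTER_CUBIC) for n in("side0","s2")]
cv2.imwrite("pics/cmp.png",np.hstack(ims))
E
```

```text
tips [[242.0, 411.0], [299.0, 425.0]]
```

View pics/cmp.png

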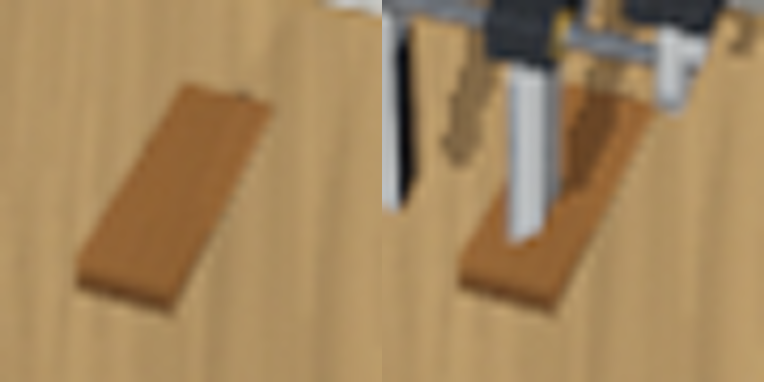

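```bash
python3 - <<'E'
from h import *
y=np.array([.962,-.274,0])
for p,hw in(([.5830,.0539,.0271],.053),([.6146,.1326,.0788],.022)):
  for dz in(.017,.009,.0):
    t=np.array(p)-[0,0,dz]; print(dz,np.round((pix("side",[t+y*hw,t-y*hw])-[255,140]+.5)*5-.5).tolist())
a=cv2.imread("pics/t2.png")[185:265,270:350]
cv2.imwrite("pics/ct2.png",cv2.resize(a,None,fx=7,fy=7,interpolation=cv2.INTER_CUBIC))
E
```

```text
0.017 [[247.0, 364.0], [413.0, 402.0]]
0.009 [[247.0, 355.0], [414.0, 393.0]]
0.0 [[247.0, 344.0], [414.0, 383.0]]
0.017 [[233.0, 410.0], [307.0, 428.0]]
0.009 [[233.0, 400.0], [307.0, 418.0]]
0.0 [[232.0, 389.0], [307.0, 407.0]]
```

View pics/ct2.png

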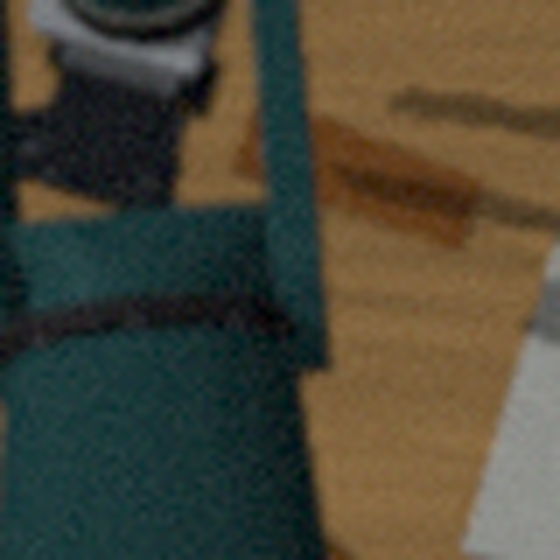

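The wedge hasn't moved: both frames show the same corners. In both pictures the tips appear about 15 mm higher than the nominal geometry, so the fingers passed over the wedge. I'll descend behind the wedge and find the real desk contact by touch.

Emit:
servo_tool([
  [0,0,0.3,0,0,0,0],
  [0,0,0.55,0,0,0,0],
  [0,0,0.62,0,0,0,0],
  [0,0,0.62,0,0,0,0],
  [0,0,0.62,0,0,0,0],
])

```text
time: 6.45
tool_pos: [0.6148, 0.1313, 0.0173]
ee_rot: [-3.141, 0.0, 1.292]
wrist_force: [-0.5, 0.0, -0.3]
width: 0.0003
finger_force: 0.0
```

Emit:
servo_tool([
  [0,0,0.02,0,0,0,0],
  [0,0,0.03,0,0,0,0],
  [0,0,0.03,0,0,0,0],
])

```text
time: 6.7
tool_pos: [0.6159, 0.1322, 0.0156]
ee_rot: [3.139, -0.001, 1.293]
wrist_force: [-0.1, 0.1, -0.2]
width: 0.0005
finger_force: 0.0
```

Emit:
servo_tool([
  [0,0,0.02,0,0,0,0],
  [0,0,0.03,0,0,0,0],
  [0,0,0.03,0,0,0,0],
])

```text
time: 6.95
tool_pos: [0.6149, 0.1323, 0.0111]
ee_rot: [-3.141, -0.0, 1.293]
wrist_force: [-1.1, 0.9, 0.4]
width: 0.0009
finger_force: 0.0
```

Emit:
servo_tool([
  [0,0,0.01,0,0,0,0],
  [0,0,0.02,0,0,0,0],
  [0,0,0.02,0,0,0,0],
])

```text
time: 7.2
tool_pos: [0.6148, 0.1322, 0.0088]
ee_rot: [-3.141, 0.0, 1.293]
wrist_force: [-0.3, -0.2, -0.5]
width: 0.0004
finger_force: 0.0
```

Emit:
servo_tool([
  [0,0,0.01,0,0,0,0],
  [0,0,0.02,0,0,0,0],
  [0,0,0.02,0,0,0,0],
])

```text
time: 7.45
tool_pos: [0.6148, 0.1322, 0.0069]
ee_rot: [-3.141, 0.0, 1.293]
wrist_force: [-0.0, -0.4, -0.6]
width: 0.0001
finger_force: 0.0
```

Emit:
servo_tool([
  [0,0,0.01,0,0,0,0],
  [0,0,0.02,0,0,0,0],
  [0,0,0.02,0,0,0,0],
])

```text
time: 7.7
tool_pos: [0.6148, 0.1322, 0.0049]
ee_rot: [-3.141, 0.0, 1.293]
wrist_force: [0.3, -0.5, -0.5]
width: 0.0007
finger_force: 0.0
```

Emit:
servo_tool([
  [0,0,0.01,0,0,0,0],
  [0,0,0.02,0,0,0,0],
  [0,0,0.02,0,0,0,0],
])

```text
time: 7.95
tool_pos: [0.6148, 0.1322, 0.0029]
ee_rot: [-3.141, 0.0, 1.293]
wrist_force: [-0.3, 0.7, 0.2]
width: 0.0006
finger_force: 0.0
```

Emit:
servo_tool([
  [0,0,0.01,0,0,0,0],
  [0,0,0.02,0,0,0,0],
  [0,0,0.02,0,0,0,0],
])

```text
time: 8.2
tool_pos: [0.6148, 0.1322, 0.0009]
ee_rot: [-3.141, 0.0, 1.293]
wrist_force: [0.1, 0.5, 0.3]
width: 0.001
finger_force: 0.0
```

Emit:
servo_tool([
  [0,0,0.01,0,0,0,0],
  [0,0,0.02,0,0,0,0],
  [0,0,0.02,0,0,0,0],
])

```text
time: 8.45
tool_pos: [0.6148, 0.1322, -0.0011]
ee_rot: [-3.141, 0.0, 1.293]
wrist_force: [-0.1, 0.9, -0.9]
width: 0.0007
finger_force: 0.0
```

```bash
python3 - <<'E'
from h import *
im=snap("side","s3"); o=robot.get_obs(); print(o["tool_pos"],o["joint_torque"])
cv2.imwrite("pics/cs3.png",cv2.resize(im[190:250,285:365,::-1],None,fx=9,fy=9,interpolation=cv2.INTER_CUBIC))
for z in(0,.01): print(np.round((pix("side",[.6148,.1322,z])-[285,190]+.5)*9-.5))
E
```

```text
[ 0.61483967  0.13216699 -0.0010054 ] [-2.61607405e-03 -4.33061707e+01 -2.75159705e+01  7.26691238e-02
 -1.95461948e-02  4.74864112e-05]
[[219. 433.]]
[[218. 412.]]
```

View pics/cs3.png

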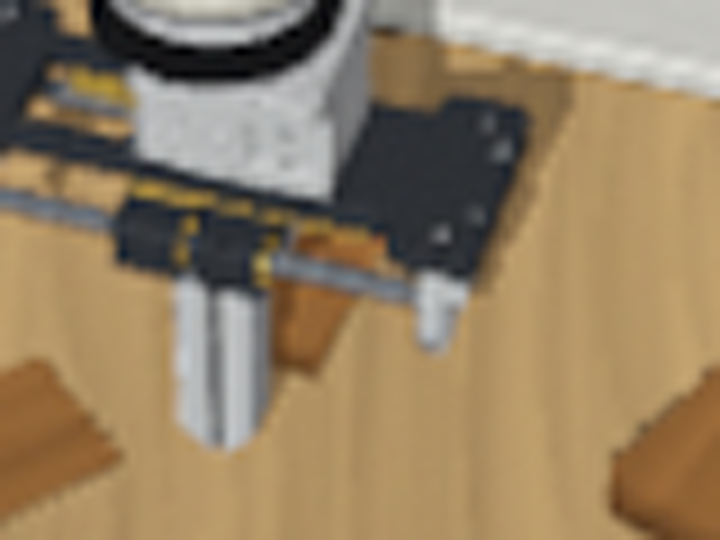

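The tips at crop (215,445) match the TCP height within a few mm, so the tips effectively sit at the TCP. They are just above the desk, with the wedge's thick corner at (318,375). I'll redo the straddle at this height, where closing the fingers itself centres the wedge on the foot line.

Emit:
servo_tool([
  [0,0,-0.3,0,0,0,0],
  [0,0,-0.6,0,0,0,40],
  [-0.25,0,-0.6,0,0,0,94],
  [-0.5,0,-0.6,0,0,0,94],
  [-0.75,0,-0.6,0,0,0,94],
  [-0.75,0,-0.6,0,0,0,94],
  [-0.75,0,-0.6,0,0,0,94],
  [-0.75,0,-0.6,0,0,0,94],
])

```text
time: 9.17
tool_pos: [0.5946, 0.0605, 0.0593]
ee_rot: [3.141, -0.001, 1.293]
wrist_force: [-0.0, -0.1, -0.0]
width: 0.0439
finger_force: 0.0
```

Emit:
servo_tool([
  [0,0,0,0,0,0,94],
  [0,0,0,0,0,0,94],
  [0,0,0.3,0,0,0,94],
  [0,0,0.5,0,0,0,94],
  [0,0,0.6,0,0,0,94],
  [0,0,0.6,0,0,0,94],
  [0,0,0.6,0,0,0,94],
])

```text
time: 9.75
tool_pos: [0.5945, 0.0608, -0.0009]
ee_rot: [-3.141, -0.0, 1.294]
wrist_force: [-0.1, 0.0, 0.3]
width: 0.09
finger_force: 0.0
```

Emit:
servo_tool([
  [0,0,0,0,0,0,70],
  [0,0,0,0,0,0,60],
  [0,0,0,0,0,0,50],
  [0,0,0,0,0,0,45],
  [0,0,0,0,0,0,42],
  [0,0,0,0,0,0,40],
  [0,0,0,0,0,0,39],
  [0,0,0,0,0,0,38],
  [0,0,0,0,0,0,37],
  [0,0,0,0,0,0,37],
  [0,0,0,0,0,0,37],
])

```text
time: 10.67
tool_pos: [0.5943, 0.0601, -0.0008]
ee_rot: [-3.141, -0.0, 1.293]
wrist_force: [-2.2, -0.5, -0.1]
width: 0.0374
finger_force: 0.4
```

Emit:
servo_tool([
  [0,0,0,0,0,0,50],
  [0,0,0,0,0,0,70],
  [0,0,0,0,0,0,70],
  [0,0,0,0,0,0,70],
  [0,0,-0.3,0,0,0,70],
  [0,0,-0.6,0,0,0,0],
  [0.4,0,-0.6,0,0,0,0],
  [0.8,0,-0.6,0,0,0,0],
  [0.8,0,-0.6,0,0,0,0],
  [0.8,0,-0.6,0,0,0,0],
  [0.8,0,-0.6,0,0,0,0],
  [0.8,0,-0.6,0,0,0,0],
])

```text
time: 11.67
tool_pos: [0.6159, 0.136, 0.0587]
ee_rot: [-3.141, 0.001, 1.292]
wrist_force: [0.5, -0.6, -0.6]
width: 0.0266
finger_force: 0.0
```

Emit:
servo_tool([
  [0,0,0.3,0,0,0,0],
  [0,0,0.5,0,0,0,0],
  [0,0,0.59,0,0,0,0],
  [0,0,0.59,0,0,0,0],
  [0,0,0.59,0,0,0,0],
])

```text
time: 12.08
tool_pos: [0.6162, 0.136, 0.0001]
ee_rot: [-3.141, 0.0, 1.291]
wrist_force: [0.4, 0.5, -1.3]
width: 0.0005
finger_force: 0.0
```

```bash
python3 - <<'E'
from fit import *
im=snap("side","s4"); o=robot.get_obs(); print(o["tool_pos"],o["width"],o["wrist_force"])
for d in robot.find_in("wedge","side"): print(d["conf"],np.round(d["extent"],1))
# wedge mask in region
hsv=cv2.cvtColor(im,cv2.COLOR_RGB2HSV)
for n,i in(("0",cv2.imread("pics/side0.png")[...,::-1]),("4",im)):
    c=i[200:236,300:345].astype(int); m=(c[...,0]-c[...,2]>60)&(c[...,0]<175)
    print(n); print("\n".join("".join("#" if v else "." for v in r) for r in m[::2]))
E
```

```text
[0.61656812 0.13624803 0.00062043] 0.000617028278235316 [0.20769002 0.5402534  0.23444118]
0.58 [373.2 235.1  42.7  32.9]
0.58 [269.4 248.7  57.5  32.4]
0.51 [319.6 225.9  11.3  18.5]
0
##................#.............###..........
#................##............####..........
#.................#..###...#...####..........
#................#.################..........
#................##################.....#....
.................#################.....##....
#...............###################....##....
............#..###############.####....##....
...........#.################..####...###....
............################...####...###....
...#.......#################...###....###....
..#.......##################...####...##.....
..##....####################...####..###.....
..##....####################...####..###.....
..##....###############.####...####..###.....
..##...#...###########..####...####..###.....
..##...#...#......####..####...####.####.....
..##.............#####..###....####.####.....
4
..........................#.####.......####.#
............................................#
............................................#
............................................#
............................................#
...........................................##
.######...................................###
...........###...........................###.
.....#............######.................#...
..............#....########.............#....
..........................#............#.....
...............####...................##.....
..#............########.###...........##.....
..#............#######..###..........###.....
..#............######...###..........###.....
................####....###....##....##......
...#...........#..#.....###..........##......
...#...........#........###..........##......
```

Emit:
servo_tool([
  [-0.1,0,0,0,0,0,0],
  [-0.2,0,0,0,0,0,0],
  [-0.28,0,0,0,0,0,0],
  [-0.35,0,0,0,0,0,0],
  [-0.42,0,0,0,0,0,0],
  [-0.49,0,0,0,0,0,0],
  [-0.56,0,0,0,0,0,0],
  [-0.63,0,0,0,0,0,0],
  [-0.7,0,0,0,0,0,0],
  [-0.76,0,0,0,0,0,0],
  [-0.8,0,0,0,0,0,0],
  [-0.8,0,0,0,0,0,0],
])

```text
time: 13.18
tool_pos: [0.594, 0.059, 0.0]
ee_rot: [-3.141, 0.001, 1.292]
wrist_force: [-0.0, -0.9, -0.2]
width: 0.0003
finger_force: 0.0
```

```bash
python3 - <<'E'
from fit import *
im=snap("top","t5"); b=snap("side","s5"); o=robot.get_obs(); print(o["tool_pos"],o["wrist_force"])
for n in("top","side"):
  for d in robot.find_in("wedge",n): print(n,d["conf"],np.round(d["extent"],1))
f=lambda i,k:cv2.resize(i[...,::-1],None,fx=k,fy=k,interpolation=cv2.INTER_CUBIC)
cv2.imwrite("pics/c5.png",np.vstack([f(im[195:245,310:410],6),f(b[175:225,300:400],6)]))
E
```

```text
[ 5.94137588e-01  5.97774941e-02 -6.74503768e-05] [-0.95711722  0.77796926  0.42954198]
top 0.84 [284.  251.2  23.3  23.3]
top 0.82 [279.9 164.7  26.1  44.8]
top 0.51 [335.2 213.6  26.4  18.6]
top 0.39 [408.  175.9  20.6  19.2]
side 0.71 [374.4 235.9  42.5  31.4]
side 0.69 [328.4 209.4  12.   23. ]
side 0.63 [269.3 249.1  56.6  30.6]
```

View pics/c5.png

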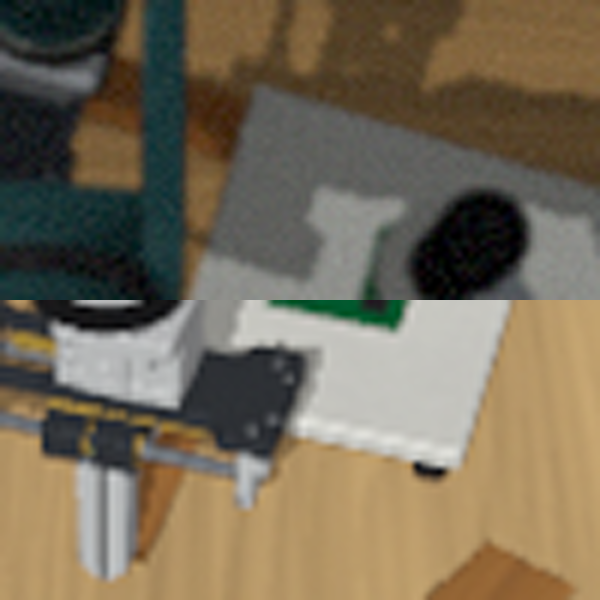

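```bash
python3 - <<'E'
from h import *
x=np.array([.274,.962]);y=np.array([.962,-.274]); tcp=np.array([.594,.0595])
for lat in(0,-.006,-.012):
    c=tcp-x*.063+y*lat
    P=[[*(c+x*a+y*b),z] for a,b,z in((.055,-.018,0),(.055,-.018,.016),(.055,.018,.016),(-.02,-.018,.0065),(-.02,.018,.0065),(.02,-.018,.0115),(.02,.018,.0115))]
    print(lat,"side",np.round((pix("side",P)-[300,175])*6+[0,300]).tolist(),"\n top",np.round((pix("top",P)-[310,195])*6).tolist())
E
```

```text
0 side [[139.0, 565.0], [140.0, 543.0], [72.0, 528.0], [182.0, 458.0], [117.0, 444.0], [160.0, 503.0], [94.0, 488.0]] 
 top [[53.0, 104.0], [53.0, 98.0], [73.0, 35.0], [188.0, 143.0], [208.0, 80.0], [116.0, 119.0], [136.0, 56.0]]
-0.006 side [[151.0, 568.0], [151.0, 546.0], [83.0, 530.0], [193.0, 461.0], [128.0, 446.0], [171.0, 505.0], [105.0, 490.0]] 
 top [[50.0, 114.0], [49.0, 109.0], [70.0, 45.0], [185.0, 154.0], [204.0, 91.0], [113.0, 130.0], [133.0, 66.0]]
-0.012 side [[162.0, 570.0], [163.0, 549.0], [95.0, 533.0], [204.0, 463.0], [138.0, 449.0], [182.0, 508.0], [116.0, 493.0]] 
 top [[46.0, 125.0], [46.0, 119.0], [67.0, 56.0], [181.0, 165.0], [201.0, 101.0], [109.0, 140.0], [129.0, 77.0]]
```

The wedge's right edge, crop (143,562) to (185,460), matches the on-line prediction within about 2 mm and it is straight. I'll keep pushing, then go in small steps on force.

Emit:
servo_tool([
  [-0.06,0,0,0,0,0,0],
  [-0.12,0,0,0,0,0,0],
  [-0.17,0,0,0,0,0,0],
  [-0.22,0,0,0,0,0,0],
  [-0.26,0,0,0,0,0,0],
  [-0.3,0,0,0,0,0,0],
  [-0.32,0,0,0,0,0,0],
  [-0.32,0,0,0,0,0,0],
])

```text
time: 14.05
tool_pos: [0.5855, 0.0287, 0.0002]
ee_rot: [3.142, 0.0, 1.292]
wrist_force: [-0.5, -1.3, 0.2]
width: 0.0006
finger_force: 0.0
```

Emit:
servo_tool([
  [-0.01,0,0,0,0,0,0],
  [-0.02,0,0,0,0,0,0],
  [-0.03,0,0,0,0,0,0],
  [-0.03,0,0,0,0,0,0],
])

```text
time: 14.38
tool_pos: [0.5849, 0.0265, 0.0003]
ee_rot: [3.141, -0.0, 1.293]
wrist_force: [-0.3, -0.1, 0.7]
width: 0.0004
finger_force: 0.1
```

Emit:
servo_tool([
  [-0.01,0,0,0,0,0,0],
  [-0.02,0,0,0,0,0,0],
  [-0.02,0,0,0,0,0,0],
  [-0.02,0,0,0,0,0,0],
])

```text
time: 14.72
tool_pos: [0.5843, 0.0244, 0.0002]
ee_rot: [3.141, 0.0, 1.293]
wrist_force: [-0.3, 0.8, 0.5]
width: 0.0003
finger_force: 0.1
```

Emit:
servo_tool([
  [-0.01,0,0,0,0,0,0],
  [-0.02,0,0,0,0,0,0],
  [-0.03,0,0,0,0,0,0],
  [-0.03,0,0,0,0,0,0],
])

```text
time: 15.05
tool_pos: [0.5834, 0.0214, 0.0002]
ee_rot: [3.142, 0.0, 1.293]
wrist_force: [-0.3, -0.2, -0.0]
width: 0.0003
finger_force: 0.2
```

Emit:
servo_tool([
  [-0.01,0,0,0,0,0,0],
  [-0.02,0,0,0,0,0,0],
  [-0.02,0,0,0,0,0,0],
])

```text
time: 15.3
tool_pos: [0.5828, 0.0195, 0.0002]
ee_rot: [3.142, 0.0, 1.293]
wrist_force: [1.1, -0.2, 0.3]
width: 0.0004
finger_force: 0.2
```

Emit:
servo_tool([
  [-0.01,0,0,0,0,0,0],
  [-0.01,0,0,0,0,0,0],
  [-0.01,0,0,0,0,0,0],
])

```text
time: 15.55
tool_pos: [0.5826, 0.0187, 0.0002]
ee_rot: [3.142, -0.0, 1.293]
wrist_force: [-0.1, 1.0, 1.3]
width: 0.0005
finger_force: 0.4
```

Emit:
servo_tool([
  [-0.01,0,0,0,0,0,0],
  [-0.01,0,0,0,0,0,0],
  [-0.01,0,0,0,0,0,0],
])

```text
time: 15.8
tool_pos: [0.5824, 0.0182, 0.0002]
ee_rot: [3.142, -0.001, 1.293]
wrist_force: [0.4, 2.3, 0.4]
width: 0.0006
finger_force: 1.3
```

Emit:
servo_tool([
  [-0.01,0,0,0,0,0,0],
  [-0.01,0,0,0,0,0,0],
  [-0.01,0,0,0,0,0,0],
])

```text
time: 16.05
tool_pos: [0.5822, 0.0175, 0.0002]
ee_rot: [3.142, -0.001, 1.293]
wrist_force: [1.2, 4.1, -0.6]
width: 0.0004
finger_force: 2.5
```

Emit:
servo_tool([
  [-0.01,0,0,0,0,0,0],
  [-0.01,0,0,0,0,0,0],
  [-0.01,0,0,0,0,0,0],
])

```text
time: 16.3
tool_pos: [0.582, 0.017, 0.0002]
ee_rot: [3.142, -0.002, 1.293]
wrist_force: [1.4, 5.6, -0.3]
width: 0.0003
finger_force: 3.1
```

Emit:
servo_tool([
  [-0.005,0,0,0,0,0,0],
  [-0.005,0,0,0,0,0,0],
  [-0.005,0,0,0,0,0,0],
  [-0.005,0,0,0,0,0,0],
])

```text
time: 16.63
tool_pos: [0.582, 0.017, 0.0002]
ee_rot: [3.141, -0.003, 1.293]
wrist_force: [1.8, 7.4, -0.2]
width: 0.0004
finger_force: 3.5
```

Emit:
servo_tool([
  [-0.004,0,0,0,0,0,0],
  [-0.004,0,0,0,0,0,0],
  [-0.004,0,0,0,0,0,0],
  [-0.004,0,0,0,0,0,0],
])

```text
time: 16.97
tool_pos: [0.582, 0.0169, 0.0002]
ee_rot: [3.141, -0.004, 1.293]
wrist_force: [1.8, 6.9, -0.1]
width: 0.0005
finger_force: 3.8
```

Resistance is now about 7.3 N with no further advance, so the wedge is snug. I'll let go straight back, lift and check.

Emit:
servo_tool([
  [0.02,0,0,0,0,0,0],
  [0.06,0,0,0,0,0,0],
  [0.15,0,0,0,0,0,0],
  [0.3,0,0,0,0,0,0],
  [0.5,0,-0.1,0,0,0,0],
  [0.7,0,-0.4,0,0,0,0],
  [1,0,-0.8,0,0,0,0],
  [1,0,-1,0,0,0,0],
  [1,0,-1,0,0,0,0],
])

```text
time: 17.72
tool_pos: [0.6135, 0.1142, 0.108]
ee_rot: [3.129, -0.005, 1.296]
wrist_force: [0.1, -0.8, 1.5]
width: 0.0005
finger_force: 0.0
```

Emit:
servo_tool([
  [0.4,-0.4,-0.2,0,0,0,0],
  [0.8,-0.8,-0.4,0,0,0,0],
  [1,-1,-0.5,0,0,0,0],
  [1,-1,-0.5,0,0,0,0],
])

```text
time: 18.05
tool_pos: [0.5386, 0.2379, 0.1512]
ee_rot: [3.141, -0.001, 1.295]
wrist_force: [-0.1, 1.4, 0.0]
width: 0.0003
finger_force: 0.0
```

Emit:
servo_tool([
  [0.4,-0.4,0,0,0,0,0],
  [0.8,-0.8,0,0,0,0,0],
  [1,-1,0,0,0,0,0],
  [1,-1,0,0,0,0,0],
  [1,-1,0,0,0,0,0],
])

```text
time: 18.47
tool_pos: [0.4687, 0.3618, 0.1493]
ee_rot: [-3.14, 0.0, 1.299]
wrist_force: [0.6, -1.1, -0.4]
width: 0.0003
finger_force: 0.0
```

```bash
python3 - <<'E'
from h import *
im=snap("top","t6"); b=snap("side","s6"); o=robot.get_obs(); print(o["time"],o["tool_pos"],o["wrist_force"])
for n,i,box in(("top",im,(205,290,335,425)),("side",b,(150,205,318,392))):
  for th in("wedge","microscope"):
    for d in robot.find_in(th,n): print(n,th,round(d["conf"],2),np.round(d["extent"],1))
  r0,r1,c0,c1=box; ref=cv2.imread(f"pics/{n}0.png")[r0:r1,c0:c1]
  g=lambda a:cv2.cvtColor(a,cv2.COLOR_BGR2GRAY).astype(np.float32)
  print(n,"shift px",cv2.phaseCorrelate(g(ref),g(np.ascontiguousarray(i[r0:r1,c0:c1,::-1]))))
x=np.array([.274,.962]);y=np.array([.962,-.274]); c=np.array([.582,.017])-x*.063
P=[[*(c+x*a+y*s),z] for a,s,z in((.055,-.018,0),(.055,.018,.016),(.055,-.018,.016),(.02,.018,.0115),(.02,-.018,.0115))]
k=5;out=[]
for n,i,(r,cc) in(("top",im,(190,310)),("side",b,(165,300))):
  q=np.ascontiguousarray(cv2.resize(i[r:r+60,cc:cc+110,::-1],None,fx=k,fy=k,interpolation=cv2.INTER_CUBIC)); out.append(q); print(n,np.round((pix(n,P)-[cc,r])*k).tolist())
cv2.imwrite("pics/c6.png",np.vstack(out))
E
```

```text
18.5667 [0.47105336 0.35846133 0.1493283 ] [ 0.3575867  -0.36726538 -0.08378505]
top wedge 0.93 [286.5 164.7  40.6  48.2]
top wedge 0.75 [343.1 214.2  15.6  14.7]
top wedge 0.73 [300.2 259.2  54.3  40.3]
top shift px ((0.0919292686863713, 0.08611808572459267), 0.8777643599333587)
side wedge 0.59 [269.8 248.5  56.4  32.3]
side wedge 0.48 [326.2 203.8  16.2  17.2]
side microscope 0.72 [358.9 143.2  67.8 113.3]
side microscope 0.27 [325.4 200.5  10.8  16.6]
side shift px ((-0.029106299608002928, 0.274772186189594), 0.32777969529893664)
top [[110.0, 132.0], [127.0, 74.0], [111.0, 127.0], [180.0, 92.0], [163.0, 145.0]]
side [[137.0, 222.0], [82.0, 192.0], [137.0, 204.0], [99.0, 160.0], [153.0, 172.0]]
```

View pics/c6.png

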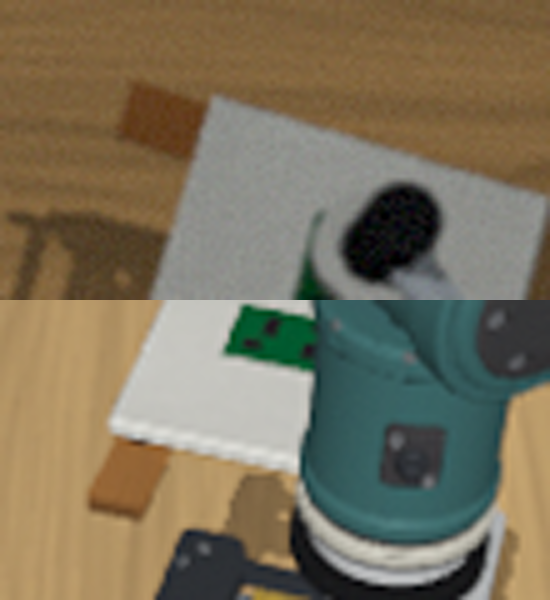

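The wedge sits straight under the plate corner: thick end at top crop (127,110), side crop (115,495), about 4 mm off the foot line and well within the ±18 mm allowed. The microscope hasn't moved (image shift about 0.1–0.3 px), so I'm handing in.

```bash
python3 -c "
from h import *
print(robot.close_job())"
```

```text
the job is handed in; nothing more can be done
None
```

I pushed the small wedge thin edge first under the short foot until it resisted at about 7 N, then let go. The microscope showed no measurable movement in the images, and I handed the job in. No verdict came back, and I did not measure the load on the wedge or the microscope's tilt directly.

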